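Cover the staining vessels with their own lids

ROBOT

A 6-joint arm with a two-finger parallel gripper is mounted at the origin on the work surface. World frame = base frame: x ahead of the robot, y to its left, z up, the work surface at z = 0. Lengths are in m, angles in rad, forces in N, time in s.
With the tool pointing down it reaches from about 0.375 to 0.925 m from the base axis. Payload 5.7 kg.
Tool frame: the origin (TCP) lies at the very end of the fingers, on their centre line; the grasp point (between the pads) lies 19 mm behind it; z points along the fingers, y is the direction in which the jaws open and shut (so a half turn about z gives the same grasp; the last joint's range is limited). The gripper opens to 88 mm and grips with 3 to 60 N. Pads are 20 mm wide; open, the fingers measure 115 mm over their backs; the gripper's body (75 mm by 178 mm) begins 61 mm behind the grasp point.
Start: joints at [1.228, 0.359, 1.51, -0, 1.272, -0.115], TCP at [0.135, 0.584, 0.192] pointing down, gripper open.
Joint ranges: [-2.97, 2.97], [-1.01, 2.36], [0.21, 2.38], [-0.96, 4.11], [0.2, 2.71], [-2.98, 2.98]. Speed limits (rad/s): [2.39, 2.39, 3.14, 3.14, 3.14, 3.14].

INTERFACE

Orientations are given as a unit quaternion [w, x, y, z].
In Python, from station import ctrl gives the robot as it stands.
- The arm moves only by the shell command python3 -m handwheel 'ROWS'. ROWS is JSON, a list of rows, each an object of numbers: "claw": the gripper command: -1 is fully open, 1 is shut, values between are in proportion; "dx", "dy", "dz": the shift along the tool's x, y, z in units of 0.2 m (1.0 is 0.2 m); "wx", "wy", "wz": the turn, a rotation vector about the tool's x, y, z in units of 45 degrees (1.0 is 45 degrees). In form: [{"claw": .., "dx": .., "dy": .., "dz": .., "wx": .., "wy": .., "wz": ..}, ...]. A call has exactly 10 rows; each row shifts and turns the commanded pose from where the row before left it, along the tool's axes as they then stand; what a row does not reach is not made up. A row lasts 1/8 s, in which the tool goes at most 62.5 mm and 10.7 degrees, less where a joint would pass 70% of its speed; a pose out of reach is approached as far as the arm can. A call with a number of a shift or a turn outside -1 to 1 is refused whole. A call with a gripper value outside its range is refused whole. The fingers move at their own pace and stop on an object; the grip force is fixed at half the most. Time passes only in rows, so rows that do not move let the fingers close, or fill a call up. It gives the time, the measured TCP pose, the force and the opening at its end, in the units of the state.
- ctrl.get_obs(): the state, without advancing time (a new reading comes with each control period).
- ctrl.get_image(name): name is "scene" or "side" or "wrist"; returns the picture (480x640x3 uint8, red, green, blue); there is no depth.
- ctrl.camera_model(name): a dict with "fx", "fy", "cx", "cy" (pixels), "R" (3x3) and "t" (3): a world point X has camera coordinates R X + t; the wrist camera has in their place "tool_from_camera" (4x4, takes a point from camera to tool coordinates, whose origin is the TCP and whose axes are the flange's). Camera axes: x right, y down, z forward; pixel columns grow to the right and rows downward; lengths in m; the calibration is good to about 2 mm. A picture is of the moment at which its call begins: read the wrist's pose just before it. camera_model takes no time and is no camera call.
- ctrl.hand_in(): hands the job in, once; it reports no verdict.
Trained networks look in the newest picture that a camera, given by its name, has taken for a name from the list of things; names that differ only in an ending like _2 or _b are one class to them, and where a whole thing is asked for, a point or a joint stands for the part that bears it (a point fixed in the world has none). Each returns a list of dicts, best first, with "conf" (0 to 1); they miss things now and then, are a little off and sometimes report something else, mostly with a low value. They report only what shows in the picture. A call takes as long as a camera call. They do not tell look-alikes from the thing itself.
- ctrl.recognise(camera, target): "bbox" ([left, top, right, bottom] in pixels, round what is visible of it).
- ctrl.masks_of(camera, target): "pixels" (480x640 bool, what is visible of it) and "bbox" ([left, top, right, bottom] in pixels, round what is visible of it).
The state is a dict: "time": time; "joints": joint angles; "joint_velocities": joint speeds; "effort": joint torques, N m; "eef_pos": TCP position; "ee_rot": TCP orientation; "ft_force": force on the tool from outside, world axes, zero at the start; "moment": the same for the moment, N m; "finger_gap": finger opening in m.
Only numpy, scipy, OpenCV 4.12 (cv2) and the standard library are available. Lean on these libraries where they do the work, as an engineer would, in place of code of your own. Each camera call takes 0.05 s, during which the arm holds its last target. There are 200 camera calls.

TASK

The slides are to be left in the stain overnight: put each of the four knobbed steel lids on the white staining vessel that it belongs to by shape and size, knob up, centred and lying flat so that it covers the whole mouth (the rectangular and the square lid in line with their vessels). Set each lid down, do not drop it on, and leave the vessels standing where they are. The Petri dish and the rubber bung lying among them are not lids and stay where they are.

Things in the scene. Friction and masses are not known exactly. Their poses are not given: they have to be found in the camera images.
- dish_lid_center (a point): Lid of the rectangular dish: plate 112 mm (its x) by 88 mm (its y), about 120 g. 5 mm steel plate, flat underside without a lip; in its middle an upright round black knob (flared foot 24 mm, grip 18 mm across) up to 30 mm above the underside, by which it is lifted. Lies on the bench knob up. Point: on the knob's axis, 15 mm above the underside; z up.
- square_lid_center (a point): Lid of the square jar: plate 70 by 70 mm, sides along its x and y, about 70 g. 5 mm steel plate, flat underside without a lip; in its middle an upright round black knob (flared foot 24 mm, grip 18 mm across) up to 30 mm above the underside, by which it is lifted. Lies on the bench knob up. Point: on the knob's axis, 15 mm above the underside; z up.
- tall_lid_center (a point): Lid of the tall round jar: round plate, 72 mm across, about 60 g. 5 mm steel plate, flat underside without a lip; in its middle an upright round black knob (flared foot 24 mm, grip 18 mm across) up to 30 mm above the underside, by which it is lifted. Lies on the bench knob up. Point: on the knob's axis, 15 mm above the underside; z up.
- small_lid_center (a point): Lid of the small round jar: round plate, 54 mm across, about 40 g. 5 mm steel plate, flat underside without a lip; in its middle an upright round black knob (flared foot 24 mm, grip 18 mm across) up to 30 mm above the underside, by which it is lifted. Lies on the bench knob up. Point: on the knob's axis, 15 mm above the underside; z up.
- dish: Rectangular slide staining dish, 100 mm (its x) by 76 mm (its y) outside, rim 64 mm above the underside, about 700 g. White, open at the top with a flat level rim, wall 4 mm, loose on the bench with slides in it. Origin: centre of the underside; z up. 
- square_jar: Square staining jar, 58 by 58 mm outside (sides along its x and y), rim 88 mm above the underside, about 500 g. White, open at the top with a flat level rim, wall 4 mm, loose on the bench with slides in it. Origin: centre of the underside; z up. 
- tall_jar: Tall round staining jar, 60 mm across outside with a 68 mm foot, rim 98 mm above the underside, about 500 g. White, open at the top with a flat level rim, wall 4 mm, loose on the bench with slides in it. Origin: centre of the underside; z up. 
- small_jar: Small round jar, 42 mm across outside, rim 60 mm above the underside, about 220 g, empty. White, open at the top with a flat level rim, wall 4 mm, loose on the bench. Origin: centre of the underside; z up. 
- petri_center (a point): Bystander: loose small round Petri dish, 60 mm across and 15 mm high, whitish, flat with no knob. Point: its centre, 7.5 mm above its underside. Stays where it is.
- bung_center (a point): Bystander: loose red-brown rubber bung standing on its narrow end, 26 mm across below, 33 mm at the top, 28 mm high. Point: its centre, 14 mm above its underside. Stays where it is.
Things that resemble listed ones, but are neither listed nor needed, are in the scene too. Leave any orange look-alike of the tall_jar alone. Leave any orange look-alike of the part that bears square_lid_center alone.

How it is judged:
By the outcome, as a careful person would: the job done as asked, in the order asked, and still so for the second after the job is handed in, with the robot touching nothing.
It also fails if it takes over 102 s, if anything falls off the work surface, if the arm or the gripper's body presses on something with over 40 N, if the wrist force passes 120 N, or if a joint passes its speed limit or range.

## Working session

There is one attempt and no reset: what is moved stays moved. The work goes in short steps, Python scripts to look and compute and a shell command to move; the robot and the scene stay as the last step left them, time stands still between calls to the robot, and variables do not carry over. Pictures are saved under pics/ and viewed, about 12 in all and at most 16, crops included, and the job is handed in when it is done.

```bash
ls; mkdir -p pics
python3 - <<'E'
from station import ctrl
import cv2, numpy as np
print(ctrl.get_obs())
for n in ("scene","side","wrist"):
    im=ctrl.get_image(n); cv2.imwrite(f"pics/{n}0.png",im[:,:,::-1])
    m=ctrl.camera_model(n); print(n,{k:np.round(v,4).tolist() for k,v in m.items()})
E
```

```text
pics
{'time': 0.0, 'joints': array([ 1.22790942e+00,  3.59492297e-01,  1.51143143e+00,  1.43664428e-06,
        1.27249101e+00, -1.15111771e-01]), 'joint_velocities': array([-5.85533062e-04, -1.19156376e-03,  5.79215633e-05, -7.63981887e-04,
       -1.15519573e-03,  1.66622350e-03]), 'effort': array([ 9.42683182e-04, -5.15357566e+01, -2.70724833e+01,  6.75581465e-02,
        3.48998455e-02, -1.63968648e-04]), 'eef_pos': array([0.1352479 , 0.58379276, 0.19121759]), 'ee_rot': array([-2.07476802e-04,  1.13641697e-01,  9.93521381e-01, -8.87098087e-04]), 'ft_force': array([-0.28040319,  0.05902251,  0.55592851]), 'moment': array([ 0.04757767,  0.03539327, -0.04642465]), 'finger_gap': 0.08789033861728358}
scene {'fx': 523.9928, 'fy': 523.9928, 'cx': 321.9076, 'cy': 235.104, 'R': [[0.8146, 0.5799, 0.0141], [0.4862, -0.6694, -0.5617], [-0.3163, 0.4644, -0.8272]], 't': [-0.4188, -0.2598, 1.1801]}
side {'fx': 508.9219, 'fy': 508.9219, 'cx': 330.8592, 'cy': 244.1508, 'R': [[-0.7479, -0.6638, -0.0064], [-0.5091, 0.5797, -0.6362], [0.4261, -0.4725, -0.7715]], 't': [0.3573, 0.3397, 0.7589]}
wrist {'fx': 418.5539, 'fy': 418.5539, 'cx': 319.3375, 'cy': 239.9335, 'tool_from_camera': [[-0.0003, -0.9531, -0.3028, 0.0835], [1.0, -0.0001, -0.0006, 0.0001], [0.0006, -0.3028, 0.9531, -0.1933], [0.0, 0.0, 0.0, 1.0]]}
```

View pics/scene0.png

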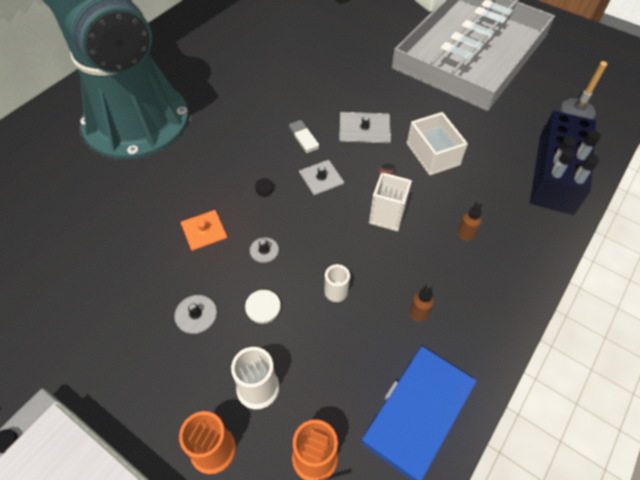

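View pics/side0.png

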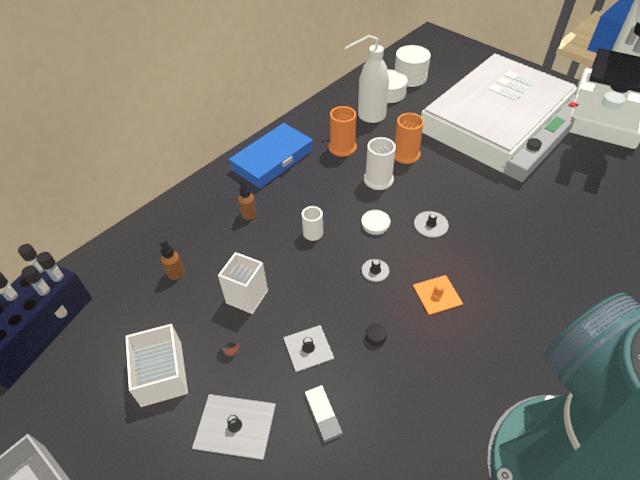

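The scene picture shows the four lids with black knobs: dish (365,127), square (321,177), small (264,248) and tall (195,312). The white vessels are the dish (437,143), square jar (390,200), small jar (337,283) and tall jar (256,375). The bung is partly hidden behind the square jar. The side view agrees. Orange look-alikes to avoid: a square lid and two tall jars.

```bash
cat > h.py <<'E'
from station import ctrl
import cv2, numpy as np
from scipy.optimize import minimize
from scipy.spatial.transform import Rotation as Ro
def circ(d,z,n=40):
    a=np.linspace(0,2*np.pi,n,endpoint=False); return np.c_[d/2*np.cos(a),d/2*np.sin(a),0*a+z]
def rect(a,b,z): return np.array([[i*a/2,j*b/2,z] for i in(-1,1) for j in(-1,1)])
K=[circ(18,30)]
M={'dish_lid_center':[rect(112,88,0),rect(112,88,5)]+K,'square_lid_center':[rect(70,70,0),rect(70,70,5)]+K,
'tall_lid_center':[circ(72,0),circ(72,5)]+K,'small_lid_center':[circ(54,0),circ(54,5)]+K,
'dish':[rect(100,76,0),rect(100,76,64)],'square_jar':[rect(58,58,0),rect(58,58,88)],
'tall_jar':[circ(68,0),circ(68,6),circ(60,98)],'small_jar':[circ(42,0),circ(42,60)],
'petri_center':[circ(60,0),circ(60,15)],'bung_center':[circ(26,0),circ(33,28)]}
M={k:np.vstack(v)/1000 for k,v in M.items()}
def cam(n):
    m=ctrl.camera_model(n)
    if n!='wrist': R,t=np.array(m['R']),np.array(m['t'])
    else:
        o=ctrl.get_obs(); q=o['ee_rot']; T=np.eye(4); T[:3,:3]=Ro.from_quat([q[1],q[2],q[3],q[0]]).as_matrix(); T[:3,3]=o['eef_pos']
        W=np.linalg.inv(T@np.array(m['tool_from_camera'])); R,t=W[:3,:3],W[:3,3]
    return m['fx'],m['fy'],m['cx'],m['cy'],R,t
def proj(c,X):
    p=X@c[4].T+c[5]; return np.c_[c[0]*p[:,0]/p[:,2]+c[2],c[1]*p[:,1]/p[:,2]+c[3]]
def back(c,u,z):
    r=c[4].T@np.array([(u[0]-c[2])/c[0],(u[1]-c[3])/c[1],1]); o=-c[4].T@c[5]; return o+r*(z-o[2])/r[2]
def place(X,p,z0=0):
    s,k=np.sin(p[2]),np.cos(p[2]); return np.c_[p[0]+k*X[:,0]-s*X[:,1],p[1]+s*X[:,0]+k*X[:,1],X[:,2]+z0]
def fit(name,masks,p0,z0=0):
    """masks: list of (cam,mask); fits x,y,yaw by IoU of convex hulls"""
    S=4; tg=[]
    for c,m in masks:
        n,l,st,_=cv2.connectedComponentsWithStats(m.astype(np.uint8)); k=1+np.argmax(st[1:,4])
        ys,xs=np.nonzero(l==k); h=cv2.convexHull(np.c_[xs,ys].astype(np.int32)).reshape(-1,2)
        im=np.zeros((480*S,640*S),np.uint8)
        # pixel squares
        q=np.vstack([h+d for d in([-.5,-.5],[.5,-.5],[.5,.5],[-.5,.5])]).astype(np.float32)
        cv2.fillConvexPoly(im,np.round((cv2.convexHull(q).reshape(-1,2)+.5)*S).astype(np.int32),1)
        x0,y0,x1,y1=xs.min()-30,ys.min()-30,xs.max()+30,ys.max()+30
        x0,y0=max(x0,0),max(y0,0); tg.append((c,im[y0*S:y1*S,x0*S:x1*S],x0,y0))
    def cost(p):
        t=0
        for c,im,x0,y0 in tg:
            u=cv2.convexHull(proj(c,place(M[name],p,z0)).astype(np.float32)).reshape(-1,2)
            b=np.zeros_like(im); cv2.fillConvexPoly(b,np.round((u+.5-[x0,y0])*S*16).astype(np.int32),1,shift=4)
            t+=1-(b&im).sum()/max((b|im).sum(),1)
        return t/len(tg)
    best=None
    yaws=[p0[2]] if len(p0)>2 else np.arange(0,np.pi,np.pi/8)
    for y in yaws:
        s=np.array([p0[0],p0[1],y]); r=minimize(cost,s,method='Nelder-Mead',options=dict(initial_simplex=s+np.vstack([np.zeros(3),np.diag([.006,.006,.15])]),xatol=1e-4,fatol=1e-4))
        if best is None or r.fun<best.fun: best=r
    return best.x,best.fun
def rows(p): # world target delta helper: tool-frame delta in units of .2 m
    o=ctrl.get_obs(); q=o['ee_rot']; R=Ro.from_quat([q[1],q[2],q[3],q[0]])
    return R.inv().apply(np.array(p)-o['eef_pos'])/.2
E
python3 - <<'E'
from h import *
import pickle
ims={n:ctrl.get_image(n) for n in("scene","side")}
cs={n:cam(n) for n in ims}; out={}
def sat(im,m): 
    h=cv2.cvtColor(im,cv2.COLOR_RGB2HSV); return np.median(h[m][:,1])
for k in M:
    sel=[]
    for n in ims:
        L=[d for d in ctrl.masks_of(n,k) if d['conf']>.3]
        print(k,n,[(round(d['conf'],2),np.round(d['bbox']).tolist(),int(sat(ims[n],d['pixels']))) for d in L])
        L=[d for d in L if k=='bung_center' or sat(ims[n],d['pixels'])<120]
        if L: sel.append((n,L[0]))
    if not sel: continue
    p0=np.mean([back(cs[n],[(d['bbox'][0]+d['bbox'][2])/2,(d['bbox'][1]+d['bbox'][3])/2],M[k][:,2].max()/2)[:2] for n,d in sel],0)
    for g in [sel]+[[s] for s in sel]:
        p,f=fit(k,[(cs[n],d['pixels']) for n,d in g],p0); print('  ',[n for n,_ in g],np.round(p,4),round(f,3))
E
```

```text
dish_lid_center scene [(0.96, [339.0, 111.0, 390.0, 146.0], 13)]
dish_lid_center side [(0.95, [192.0, 393.0, 276.0, 460.0], 10)]
   ['scene', 'side'] [0.4272 0.2856 0.5725] 0.069
   ['scene'] [0.4294 0.2811 0.5786] 0.03
   ['side'] [0.4273 0.2867 0.5766] 0.021
square_lid_center scene [(0.89, [297.0, 162.0, 343.0, 196.0], 13), (0.76, [182.0, 209.0, 226.0, 251.0], 179)]
square_lid_center side [(0.86, [413.0, 272.0, 464.0, 314.0], 156), (0.66, [284.0, 326.0, 335.0, 371.0], 10)]
   ['scene', 'side'] [ 0.4338  0.1081 -0.4856] 0.088
   ['scene'] [0.4351 0.1066 1.0902] 0.035
   ['side'] [0.4332 0.1114 1.0894] 0.07
tall_lid_center scene [(0.74, [175.0, 298.0, 218.0, 333.0], 13)]
tall_lid_center side [(0.59, [416.0, 212.0, 446.0, 239.0], 11)]
   ['scene', 'side'] [ 0.4389 -0.2737  0.6101] 0.086
   ['scene'] [ 0.4394 -0.2759  0.0905] 0.02
   ['side'] [ 0.4381 -0.2711  0.176 ] 0.031
small_lid_center scene [(0.89, [251.0, 238.0, 274.0, 264.0], 15), (0.6, [244.0, 290.0, 280.0, 323.0], 13), (0.45, [173.0, 296.0, 221.0, 334.0], 13)]
small_lid_center side [(0.58, [362.0, 260.0, 389.0, 282.0], 11)]
 
[... 1186 characters left out ...]
51.0, 304.0], 30)]
small_jar side [(0.9, [304.0, 210.0, 325.0, 240.0], 23), (0.55, [286.0, 327.0, 332.0, 368.0], 10)]
   ['scene', 'side'] [ 0.6115 -0.0932  0.4815] 0.099
   ['scene'] [ 0.6119 -0.0954  0.4426] 0.044
   ['side'] [ 0.6096 -0.0903  0.4779] 0.054
petri_center scene [(0.78, [246.0, 288.0, 280.0, 324.0], 13)]
petri_center side []
   ['scene'] [ 0.5268 -0.198   0.1326] 0.056
   ['scene'] [ 0.5268 -0.198   0.1326] 0.056
bung_center scene [(0.55, [379.0, 167.0, 392.0, 175.0], 101)]
bung_center side [(0.59, [225.0, 345.0, 239.0, 351.0], 130)]
   ['scene', 'side'] [ 5.346e-01  1.996e-01 -3.000e-04] 0.697
   ['scene'] [0.5372 0.195  0.3747] 0.691
   ['side'] [0.5344 0.2    0.3936] 0.694
```

```bash
python3 -m handwheel '[{"claw":0,"wz":-0.145},{"claw":0,"wz":-0.145},{"claw":0,"dx":-0.21,"dy":-0.22},{"claw":0,"dx":-0.21,"dy":-0.22},{"claw":0,"dx":-0.21,"dy":-0.22},{"claw":0,"dx":-0.21,"dy":-0.22},{"claw":0,"dx":-0.21,"dy":-0.22},{"claw":0,"dx":-0.21,"dy":-0.22},{"claw":0,"dx":-0.21,"dy":-0.22},{"claw":0,"dx":-0.21,"dy":-0.22}]'
cat >> h.py <<'E'
def seg(im,hull_pts,lo=60):
    """bright low-saturation or black-knob region is taken from the network instead"""
def wlook(items,tag,z0={}):
    c=cam('wrist'); im=ctrl.get_image('wrist'); cv2.imwrite(f'pics/{tag}.png',im[:,:,::-1]); res={}
    v=im.copy()
    for k,p0 in items.items():
        L=ctrl.masks_of('wrist',k)
        u=proj(c,np.array([[p0[0],p0[1],M[k][:,2].max()/2+z0.get(k,0)]]))[0]
        f=lambda d:np.hypot((d['bbox'][0]+d['bbox'][2])/2-u[0],(d['bbox'][1]+d['bbox'][3])/2-u[1])
        L=[d for d in L if f(d)<60]
        if not L: print(k,'none',u); continue
        d=L[0]; p,e=fit(k,[(c,d['pixels'])],p0,z0.get(k,0)); res[k]=p
        print(k,round(d['conf'],2),np.round(p,4),round(e,3))
        h=cv2.convexHull(proj(c,place(M[k],p,z0.get(k,0))).astype(np.float32)).astype(np.int32); cv2.polylines(v,[h],True,(255,0,0),1)
    cv2.imwrite(f'pics/{tag}_fit.png',v[:,:,::-1]); return res
E
python3 - <<'E'
from h import *
o=ctrl.get_obs();print(o['time'],o['eef_pos'],o['ee_rot'],o['joints'])
wlook({'dish_lid_center':(.428,.284,.575),'square_lid_center':(.434,.109,1.09),'dish':(.589,.307,2.6),'square_jar':(.596,.106,.27),'bung_center':(.535,.2,0)},'w1')
E
```

```text
1.25 [0.13550169 0.5844638  0.19201658] [ 4.97913522e-06  1.13632351e-01  9.93522866e-01 -5.91067645e-05] [ 1.22791313e+00  3.58811632e-01  1.51039806e+00 -3.82217357e-05
  1.27249583e+00 -1.15115314e-01]
dish_lid_center none [124.01555828 501.92053076]
square_lid_center none [-12.40484486 530.91105296]
dish none [183.06736075 608.49946029]
square_jar none [ 27.72421493 648.33065736]
bung_center none [ 92.22147823 576.39660434]$[0]: bad value
```

View pics/w1_fit.png

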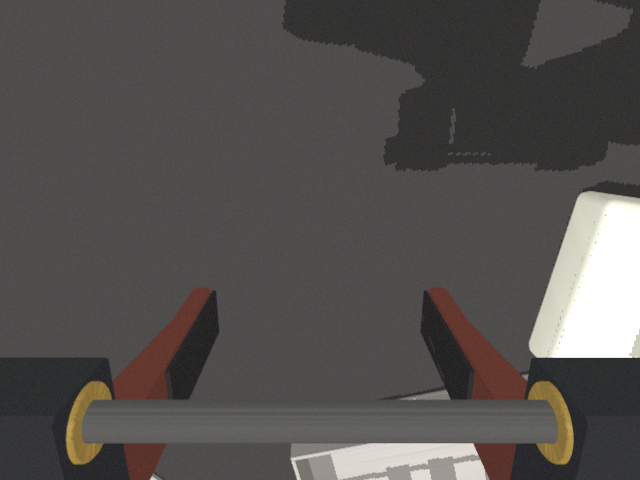

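The first call was refused because every row needs all the keys; nothing moved. The wrist picture has the fingers at (210–430, 290), and the bottom of the image points away from the base.

```bash
python3 -m handwheel '[{"claw":0,"dx":-0.238,"dy":-0.142,"dz":-0.03,"wx":0,"wy":0,"wz":-0.145},{"claw":0,"dx":-0.22,"dy":-0.17,"dz":-0.03,"wx":0,"wy":0,"wz":-0.145},{"claw":0,"dx":-0.2,"dy":-0.193,"dz":-0.03,"wx":0,"wy":0,"wz":0},{"claw":0,"dx":-0.2,"dy":-0.193,"dz":-0.03,"wx":0,"wy":0,"wz":0},{"claw":0,"dx":-0.2,"dy":-0.193,"dz":-0.03,"wx":0,"wy":0,"wz":0},{"claw":0,"dx":-0.2,"dy":-0.193,"dz":-0.03,"wx":0,"wy":0,"wz":0},{"claw":0,"dx":-0.2,"dy":-0.193,"dz":-0.03,"wx":0,"wy":0,"wz":0},{"claw":0,"dx":-0.2,"dy":-0.193,"dz":-0.03,"wx":0,"wy":0,"wz":0},{"claw":0,"dx":-0.2,"dy":-0.193,"dz":-0.03,"wx":0,"wy":0,"wz":0},{"claw":0,"dx":-0.2,"dy":-0.193,"dz":-0.03,"wx":0,"wy":0,"wz":0}]'
python3 - <<'E'
from h import *
ctrl.get_image('wrist')
o=ctrl.get_obs();print(o['time'],o['eef_pos'],o['ee_rot'],o['joints'],o['joint_velocities'])
wlook({'dish_lid_center':(.428,.284,.575),'square_lid_center':(.434,.109,1.09),'dish':(.589,.307,2.6),'square_jar':(.596,.106,.27),'bung_center':(.535,.2,0)},'w2')
E
```

```text
time: 2.8
eef_pos: [0.5365, 0.1971, 0.2524]
ee_rot: [0.0, 0.0, 1.0, 0.0]
ft_force: [0.9, 0.1, -0.0]
finger_gap: 0.0434
2.85 [0.54246    0.19230065 0.25318348] [ 0.00303245  0.0014323   0.99999299 -0.00166377] [ 0.2239885   0.27161067  1.48427147 -0.00468346  1.38054481 -1.34306941] [ 0.06130038 -0.02132728  0.03882897  0.02111919 -0.01893655  0.12803808]
dish_lid_center 0.58 [0.4293 0.2837 0.569 ] 0.035
square_lid_center 0.78 [0.4357 0.1076 1.0971] 0.024
dish 0.64 [0.5918 0.306  2.6011] 0.016
square_jar 0.95 [0.5981 0.1045 0.2926] 0.015
bung_center none [327.7118024  182.32100959]
```

View pics/w2_fit.png

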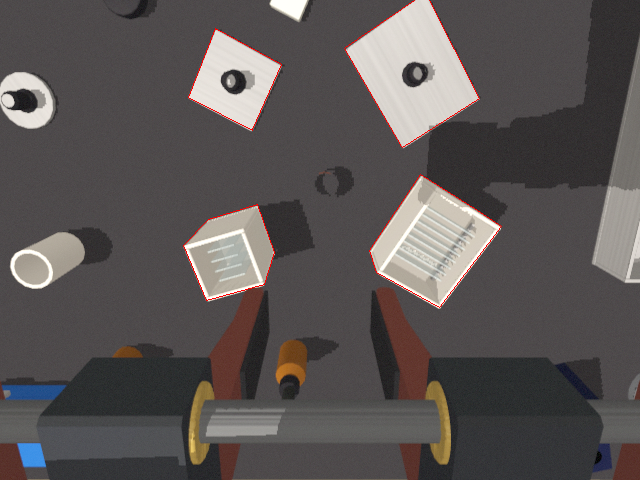

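The wrist picture shows tight red fits on all four: square lid (235,80), dish lid (412,73), square jar (228,252) and dish (435,242). The bung is at (333,182). The results agree with the mean of the two fixed cameras.

Run:
```python
from h import *
o=ctrl.get_obs();print(o['time'],o['eef_pos'],o['ee_rot']); print(rows([.4293,.2837,.06]))
```

```text
3.15 [0.53410686 0.19931304 0.25183676] [-5.03600799e-04 -5.28104093e-04  9.99999732e-01  5.53750225e-05]
[0.52262202 0.42238128 0.95975766]
```

```bash
python3 -m handwheel '[{"claw":0,"dx":0.087,"dy":0.07,"dz":0.16,"wx":0,"wy":0,"wz":0},{"claw":0,"dx":0.087,"dy":0.07,"dz":0.16,"wx":0,"wy":0,"wz":0},{"claw":0,"dx":0.087,"dy":0.07,"dz":0.16,"wx":0,"wy":0,"wz":0},{"claw":0,"dx":0.087,"dy":0.07,"dz":0.16,"wx":0,"wy":0,"wz":0},{"claw":0,"dx":0.087,"dy":0.07,"dz":0.16,"wx":0,"wy":0,"wz":0},{"claw":0,"dx":0.087,"dy":0.072,"dz":0.16,"wx":0,"wy":0,"wz":0},{"claw":0,"dx":0,"dy":0,"dz":0,"wx":0,"wy":0,"wz":0},{"claw":0,"dx":0,"dy":0,"dz":0,"wx":0,"wy":0,"wz":0},{"claw":0,"dx":0,"dy":0,"dz":0,"wx":0,"wy":0,"wz":0},{"claw":0,"dx":0,"dy":0,"dz":0,"wx":0,"wy":0,"wz":0}]'
python3 - <<'E'
from h import *
print(rows([.4293,.2837,.010]))
im=ctrl.get_image('wrist'); cv2.imwrite('pics/w3.png',im[:,:,::-1])
E
```

```text
time: 4.4
eef_pos: [0.4322, 0.2829, 0.0611]
ee_rot: [0.001, 0.0, 1.0, 0.0]
ft_force: [-0.5, -1.0, -0.0]
finger_gap: 0.0442
[0.01518686 0.0036567  0.25554725]
```

View pics/w3.png

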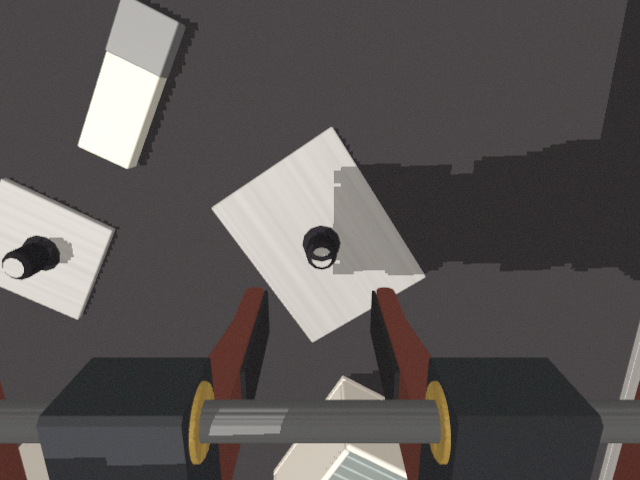

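The knob is at (321,247), centred between the fingers. Next I descend and grip.

```bash
python3 -m handwheel '[{"claw":0,"dx":0.015,"dy":0.004,"dz":0.085,"wx":0,"wy":0,"wz":0},{"claw":0,"dx":0,"dy":0,"dz":0.085,"wx":0,"wy":0,"wz":0},{"claw":0,"dx":0,"dy":0,"dz":0.06,"wx":0,"wy":0,"wz":0},{"claw":0,"dx":0,"dy":0,"dz":0.02,"wx":0,"wy":0,"wz":0},{"claw":0,"dx":0,"dy":0,"dz":0,"wx":0,"wy":0,"wz":0},{"claw":0,"dx":0,"dy":0,"dz":0,"wx":0,"wy":0,"wz":0},{"claw":1,"dx":0,"dy":0,"dz":0,"wx":0,"wy":0,"wz":0},{"claw":1,"dx":0,"dy":0,"dz":0,"wx":0,"wy":0,"wz":0},{"claw":1,"dx":0,"dy":0,"dz":0,"wx":0,"wy":0,"wz":0},{"claw":1,"dx":0,"dy":0,"dz":0,"wx":0,"wy":0,"wz":0}]'
```

```text
time: 5.7
eef_pos: [0.4279, 0.2837, 0.0101]
ee_rot: [-0.0, -0.0, 1.0, -0.0]
ft_force: [-0.7, 0.4, 0.6]
finger_gap: 0.0074
```

Run:
```python
from h import *
im=ctrl.get_image('wrist'); cv2.imwrite('pics/w4.png',im[100:400,150:500,::-1])
o=ctrl.get_obs(); print(o['finger_gap'],o['eef_pos'],o['ft_force'])
```

```text
0.0035614727192213543 [0.42784109 0.2836297  0.01005238] [-0.31904749 -0.37432183 -0.03283384]
```

View pics/w4.png

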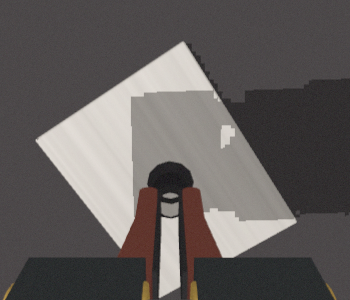

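Run:
```python
from h import *
c=cam('wrist'); im=ctrl.get_image('wrist'); o=ctrl.get_obs()
print(np.round(proj(c,np.array([[*o['eef_pos'][:2],z] for z in(0,.01,.03)])),1).tolist(), o['finger_gap'])
# plate corners visible in crop: (183,41),(36,139),(297,221) + offset
for p in((183,41),(36,139),(297,221)): print(back(c,(p[0]+150,p[1]+100),.005))
X=place(M['dish_lid_center'],(.4293,.2837,.569)); print(np.round(proj(c,X[4:8])-[150,100],0).tolist())
```

```text
[[319.5, 274.5], [319.5, 282.1], [319.5, 299.6]] 0.0013142730809919327
[0.35934984 0.2898887  0.005     ]
[0.40686031 0.21730327 0.005     ]
[0.45238965 0.35115135 0.005     ]
[[34.0, 137.0], [185.0, 39.0], [157.0, 297.0], [297.0, 222.0]]
```

Run:
```python
from h import *
im=ctrl.get_image('wrist')[240:400,240:400]; cv2.imwrite('pics/w5.png',cv2.resize(im,None,fx=4,fy=4,interpolation=cv2.INTER_CUBIC)[:,:,::-1].clip(0,255))
o=ctrl.get_obs(); print(o['finger_gap'],o['time'])
```

```text
0.0005062523360178417 5.85
```

View pics/w5.png

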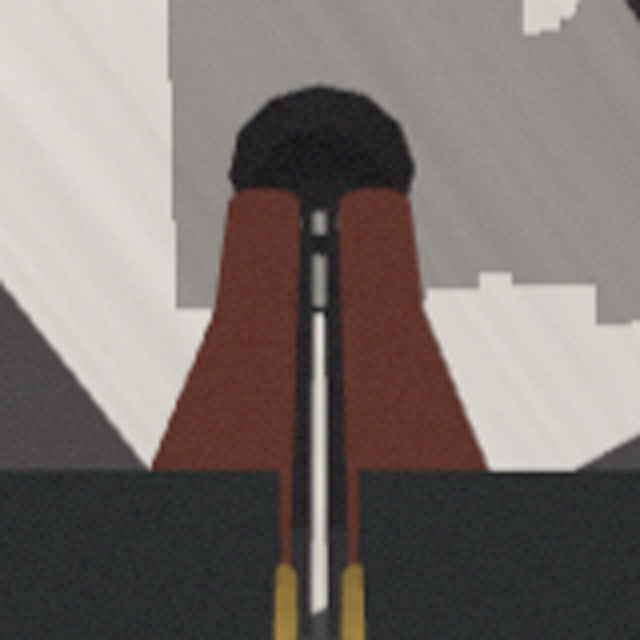

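Run:
```python
from h import *
o=ctrl.get_obs(); out=[]
for n in('side','scene'):
    c=cam(n); im=ctrl.get_image(n)
    u=proj(c,np.array([[*o['eef_pos'][:2],z] for z in(.01,.03)])); print(n,u.tolist())
    x,y=u[0].astype(int); x0,y0=np.clip(x-45,0,550),np.clip(y-60,0,390)
    out.append(cv2.resize(im[y0:y0+90,x0:x0+90],(400,400),interpolation=cv2.INTER_CUBIC)); print((u-[x0,y0])*400/90)
cv2.imwrite('pics/s6.png',np.hstack(out)[:,:,::-1]); print(o['finger_gap'])
```

```text
side [[234.73505013334272, 422.357580994298], [232.7597681118333, 417.60477661811007]]
[[203.26688948 268.25591553]
 [194.48785827 247.13234052]]
scene [[364.21187348530066, 124.23104953804294], [364.94744310072076, 117.52679175983666]]
[[200.94165993 267.6935535 ]
 [204.21085823 237.89685227]]
0.0005062523360178417
```

View pics/s6.png

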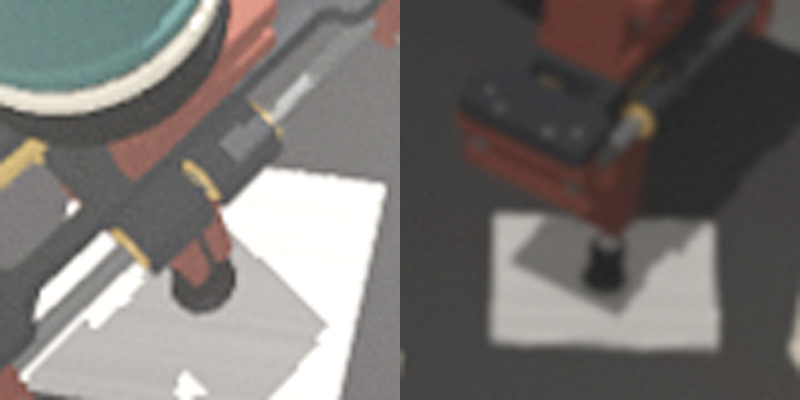

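The side and scene crops show the fingers closed just above the knob, so the real fingertips sit about 20–25 mm above the reported TCP. I'll open, go lower and watch the force.

```bash
python3 -m handwheel '[{"claw":0,"dx":0,"dy":0,"dz":0,"wx":0,"wy":0,"wz":0},{"claw":0,"dx":0,"dy":0,"dz":0,"wx":0,"wy":0,"wz":0},{"claw":0,"dx":0,"dy":0,"dz":0,"wx":0,"wy":0,"wz":0},{"claw":0,"dx":0,"dy":0,"dz":0,"wx":0,"wy":0,"wz":0},{"claw":0,"dx":-0.005,"dy":0,"dz":0.03,"wx":0,"wy":0,"wz":0},{"claw":0,"dx":0,"dy":0,"dz":0.03,"wx":0,"wy":0,"wz":0},{"claw":0,"dx":0,"dy":0,"dz":0.02,"wx":0,"wy":0,"wz":0},{"claw":0,"dx":0,"dy":0,"dz":0.01,"wx":0,"wy":0,"wz":0},{"claw":0,"dx":0,"dy":0,"dz":0,"wx":0,"wy":0,"wz":0},{"claw":0,"dx":0,"dy":0,"dz":0,"wx":0,"wy":0,"wz":0}]'
python3 - <<'E'
from h import *
im=ctrl.get_image('scene')[75:165,320:410]; im2=ctrl.get_image('wrist')[150:400,200:440]
cv2.imwrite('pics/s7.png',np.hstack([cv2.resize(im,(400,400),interpolation=cv2.INTER_CUBIC),cv2.resize(im2,(384,400))])[:,:,::-1])
E
```

```text
time: 7.2
eef_pos: [0.429, 0.2837, -0.0079]
ee_rot: [0.0, 0.0, 1.0, 0.0]
ft_force: [-0.4, -0.7, 0.6]
finger_gap: 0.0443
```

View pics/s7.png

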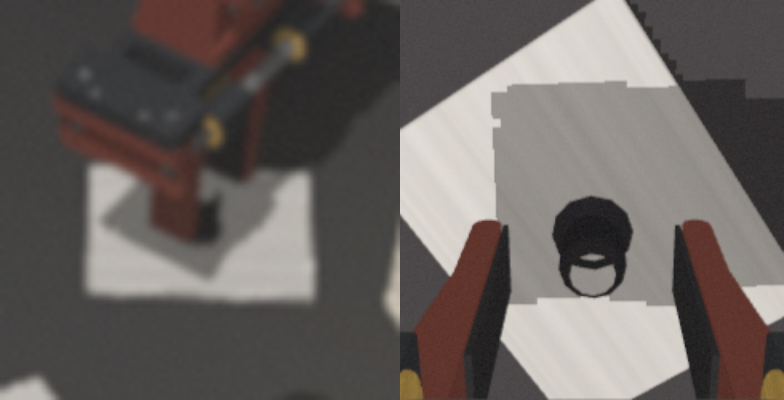

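```bash
python3 -m handwheel '[{"claw":0,"dx":0,"dy":0,"dz":0.015,"wx":0,"wy":0,"wz":0},{"claw":0,"dx":0,"dy":0,"dz":0,"wx":0,"wy":0,"wz":0},{"claw":1,"dx":0,"dy":0,"dz":0,"wx":0,"wy":0,"wz":0},{"claw":1,"dx":0,"dy":0,"dz":0,"wx":0,"wy":0,"wz":0},{"claw":1,"dx":0,"dy":0,"dz":0,"wx":0,"wy":0,"wz":0},{"claw":1,"dx":0,"dy":0,"dz":0,"wx":0,"wy":0,"wz":0},{"claw":1,"dx":0,"dy":0,"dz":-0.03,"wx":0,"wy":0,"wz":0},{"claw":1,"dx":0,"dy":0,"dz":-0.1,"wx":0,"wy":0,"wz":0},{"claw":1,"dx":0,"dy":0,"dz":-0.1,"wx":0,"wy":0,"wz":0},{"claw":1,"dx":0,"dy":0,"dz":-0.1,"wx":0,"wy":0,"wz":0}]'
```

```text
time: 8.55
eef_pos: [0.4286, 0.2835, 0.0559]
ee_rot: [-0.0, -0.0, 1.0, -0.0]
ft_force: [0.3, -0.3, -2.0]
finger_gap: 0.0169
```

The lid is gripped: gap 17 mm, and the weight shows on the force. I'm carrying it to the dish.

```bash
python3 -m handwheel '[{"claw":1,"dx":0,"dy":0,"dz":-0.12,"wx":0,"wy":0,"wz":0},{"claw":1,"dx":0,"dy":0,"dz":-0.12,"wx":0,"wy":0,"wz":0},{"claw":1,"dx":-0.2,"dy":0.028,"dz":0,"wx":0,"wy":0,"wz":0},{"claw":1,"dx":-0.2,"dy":0.028,"dz":0,"wx":0,"wy":0,"wz":0},{"claw":1,"dx":-0.2,"dy":0.028,"dz":0,"wx":0,"wy":0,"wz":0},{"claw":1,"dx":-0.21,"dy":0.028,"dz":0,"wx":0,"wy":0,"wz":0},{"claw":1,"dx":0,"dy":0,"dz":0,"wx":0,"wy":0,"wz":0.177},{"claw":1,"dx":0,"dy":0,"dz":0,"wx":0,"wy":0,"wz":0.177},{"claw":1,"dx":0,"dy":0,"dz":0,"wx":0,"wy":0,"wz":0.177},{"claw":1,"dx":0,"dy":0,"dz":0,"wx":0,"wy":0,"wz":0.177}]'
python3 -m handwheel '[{"claw":1,"dx":0,"dy":0,"dz":0,"wx":0,"wy":0,"wz":0.177},{"claw":1,"dx":0,"dy":0,"dz":0,"wx":0,"wy":0,"wz":0.177},{"claw":1,"dx":0,"dy":0,"dz":0,"wx":0,"wy":0,"wz":0.177},{"claw":1,"dx":0,"dy":0,"dz":0,"wx":0,"wy":0,"wz":0.177},{"claw":1,"dx":0,"dy":0,"dz":0,"wx":0,"wy":0,"wz":0},{"claw":1,"dx":0,"dy":0,"dz":0,"wx":0,"wy":0,"wz":0},{"claw":1,"dx":0,"dy":0,"dz":0,"wx":0,"wy":0,"wz":0},{"claw":1,"dx":0,"dy":0,"dz":0,"wx":0,"wy":0,"wz":0},{"claw":1,"dx":0,"dy":0,"dz":0,"wx":0,"wy":0,"wz":0},{"claw":1,"dx":0,"dy":0,"dz":0,"wx":0,"wy":0,"wz":0}]'
cat >> h.py <<'E'
def held(name,z0,tag,ref=None):
    """fit held lid in the wrist picture (plate only, network mask)"""
    c=cam('wrist'); o=ctrl.get_obs(); im=ctrl.get_image('wrist'); cv2.imwrite(f'pics/{tag}.png',im[:,:,::-1])
    for k in ([name] if isinstance(name,str) else name):
        for d in ctrl.masks_of('wrist',k)[:2]: print(k,round(d['conf'],2),np.round(d['bbox']).tolist(),int(d['pixels'].sum()))
    return c,o,im
E
python3 - <<'E'
from h import *
o=ctrl.get_obs();q=o['ee_rot'];R=Ro.from_quat([q[1],q[2],q[3],q[0]]).as_matrix()
print(o['time'],o['eef_pos'],'phi',np.arctan2(R[1,0],R[0,0]),R[:,2],rows([.5918,.306,.073]))
c,o,im=held(['dish_lid_center','dish'],0,'w8')
v=im.copy()
for p,z,col in(((.5918,.306,2.601),0,(255,0,0)),):
    cv2.polylines(v,[cv2.convexHull(proj(c,place(M['dish'],p,z)).astype(np.float32)).astype(np.int32)],True,col,1)
e=o['eef_pos']; X=place(M['dish_lid_center'],(e[0],e[1],2.601),e[2]+.011); cv2.polylines(v,[proj(c,X[[4,5,7,6]]).astype(np.int32)],True,(0,255,0),1)
cv2.imwrite('pics/w8f.png',v[:,:,::-1])
E
```

```text
time: 9.8
eef_pos: [0.5904, 0.3058, 0.103]
ee_rot: [-0.0, 0.277, 0.961, -0.0]
ft_force: [-1.2, -0.2, -2.1]
finger_gap: 0.0171
time: 11.05
eef_pos: [0.5909, 0.3061, 0.103]
ee_rot: [-0.0, 0.528, 0.849, -0.0]
ft_force: [-0.5, 0.4, -1.8]
finger_gap: 0.0168
11.05 [0.59087954 0.30605466 0.1030076 ] phi 2.029594902571139 [-8.08809738e-05 -1.06224889e-04 -9.99999991e-01] [-0.00227435  0.00402326  0.15003764]
dish_lid_center 0.61 [169.0, 140.0, 460.0, 400.0] 34079
dish 0.83 [234.0, 142.0, 330.0, 212.0] 472
```

View pics/w8f.png

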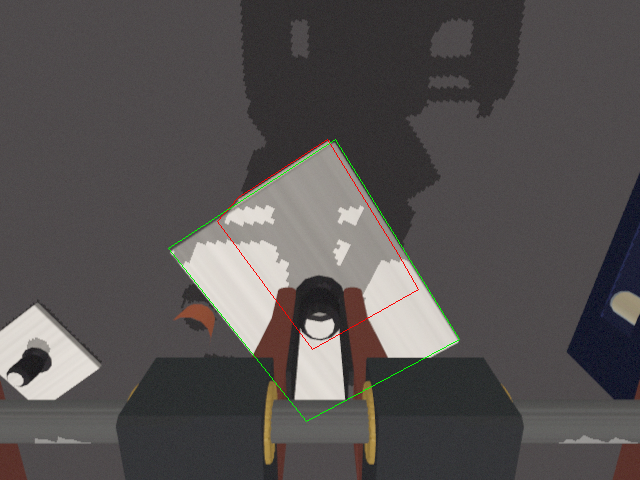

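The held lid matches the predicted outline (green) to about a pixel and is in line with the dish, so I'm lowering it.

```bash
python3 -m handwheel '[{"claw":1,"dx":-0.002,"dy":0.004,"dz":0.08,"wx":0,"wy":0,"wz":0},{"claw":1,"dx":0,"dy":0,"dz":0.08,"wx":0,"wy":0,"wz":0},{"claw":1,"dx":0,"dy":0,"dz":0.05,"wx":0,"wy":0,"wz":0},{"claw":1,"dx":0,"dy":0,"dz":0.02,"wx":0,"wy":0,"wz":0},{"claw":1,"dx":0,"dy":0,"dz":0.008,"wx":0,"wy":0,"wz":0},{"claw":1,"dx":0,"dy":0,"dz":0.004,"wx":0,"wy":0,"wz":0},{"claw":1,"dx":0,"dy":0,"dz":0.004,"wx":0,"wy":0,"wz":0},{"claw":1,"dx":0,"dy":0,"dz":0.004,"wx":0,"wy":0,"wz":0},{"claw":1,"dx":0,"dy":0,"dz":0,"wx":0,"wy":0,"wz":0},{"claw":1,"dx":0,"dy":0,"dz":0,"wx":0,"wy":0,"wz":0}]'
```

```text
time: 12.45
eef_pos: [0.5918, 0.306, 0.0531]
ee_rot: [0.0, 0.528, 0.849, -0.0]
ft_force: [0.5, 0.3, -1.4]
finger_gap: 0.017
```

```bash
python3 -m handwheel '[{"claw":1,"dx":0,"dy":0,"dz":0.003,"wx":0,"wy":0,"wz":0},{"claw":1,"dx":0,"dy":0,"dz":0,"wx":0,"wy":0,"wz":0},{"claw":1,"dx":0,"dy":0,"dz":0.003,"wx":0,"wy":0,"wz":0},{"claw":0.2,"dx":0,"dy":0,"dz":0,"wx":0,"wy":0,"wz":0},{"claw":0.1,"dx":0,"dy":0,"dz":0,"wx":0,"wy":0,"wz":0},{"claw":0,"dx":0,"dy":0,"dz":0,"wx":0,"wy":0,"wz":0},{"claw":0,"dx":0,"dy":0,"dz":-0.08,"wx":0,"wy":0,"wz":0},{"claw":0,"dx":0,"dy":0,"dz":-0.15,"wx":0,"wy":0,"wz":0},{"claw":0,"dx":0,"dy":0,"dz":-0.2,"wx":0,"wy":0,"wz":0},{"claw":0,"dx":0,"dy":0,"dz":-0.2,"wx":0,"wy":0,"wz":0}]'
python3 - <<'E'
from h import *
ctrl.get_image('wrist'); o=ctrl.get_obs();q=o['ee_rot'];R=Ro.from_quat([q[1],q[2],q[3],q[0]]).as_matrix()
print(o['time'],o['eef_pos'],'phi',np.arctan2(R[1,0],R[0,0]))
wlook({'dish_lid_center':(.5918,.306,2.601),'square_lid_center':(.4357,.1076,1.097),'square_jar':(.598,.1045,.29)},'w9',{'dish_lid_center':.064})
print('to sq lid',rows([.4357,.1076,.05])*.2)
E
```

```text
time: 13.7
eef_pos: [0.5919, 0.3061, 0.1801]
ee_rot: [0.0, 0.528, 0.849, 0.0]
ft_force: [-0.4, -0.1, -0.7]
finger_gap: 0.0438
13.75 [0.59510414 0.30747977 0.18640918] phi 2.029582095076172
dish_lid_center 0.73 [0.5924 0.3056 2.6102] 0.028
square_lid_center 0.68 [0.4357 0.1078 1.0816] 0.024
square_jar 0.93 [0.5988 0.1063 0.2533] 0.901
to sq lid [-0.10883816 -0.22757424  0.12807521]
```

The dish lid sits on the dish within 1 mm. The square lid is next.

```bash
python3 -m handwheel '[{"claw":0,"dx":-0.068,"dy":-0.142,"dz":0,"wx":0,"wy":0,"wz":0},{"claw":0,"dx":-0.068,"dy":-0.142,"dz":0.05,"wx":0,"wy":0,"wz":0},{"claw":0,"dx":-0.068,"dy":-0.143,"dz":0.1,"wx":0,"wy":0,"wz":0},{"claw":0,"dx":-0.068,"dy":-0.143,"dz":0.1,"wx":0,"wy":0,"wz":0},{"claw":0,"dx":-0.068,"dy":-0.143,"dz":0.1,"wx":0,"wy":0,"wz":0},{"claw":0,"dx":-0.068,"dy":-0.143,"dz":0.1,"wx":0,"wy":0,"wz":0},{"claw":0,"dx":-0.068,"dy":-0.142,"dz":0.1,"wx":0,"wy":0,"wz":0},{"claw":0,"dx":-0.068,"dy":-0.142,"dz":0.1,"wx":0,"wy":0,"wz":0},{"claw":0,"dx":0,"dy":0,"dz":0,"wx":0,"wy":0,"wz":0},{"claw":0,"dx":0,"dy":0,"dz":0,"wx":0,"wy":0,"wz":0}]'
python3 - <<'E'
from h import *
wlook({'square_lid_center':(.4357,.1076,1.09)},'w10'); print(rows([.4357,.1076,-.011]), ctrl.get_obs()['eef_pos'])
E
```

```text
time: 15.2
eef_pos: [0.4363, 0.1079, 0.0479]
ee_rot: [0.0, 0.528, 0.849, 0.0]
ft_force: [0.2, -0.5, 0.3]
finger_gap: 0.0436
square_lid_center 0.84 [0.4362 0.1079 1.0878] 0.027
[ 0.00067535 -0.00876966  0.29694314] [0.4372159  0.10824061 0.04839188]
```

```bash
python3 -m handwheel '[{"claw":0,"dx":0,"dy":-0.002,"dz":0.1,"wx":0,"wy":0,"wz":0},{"claw":0,"dx":0,"dy":0,"dz":0.1,"wx":0,"wy":0,"wz":0},{"claw":0,"dx":0,"dy":0,"dz":0.07,"wx":0,"wy":0,"wz":0},{"claw":0,"dx":0,"dy":0,"dz":0.02,"wx":0,"wy":0,"wz":0},{"claw":0,"dx":0,"dy":0,"dz":0.005,"wx":0,"wy":0,"wz":0},{"claw":0,"dx":0,"dy":0,"dz":0,"wx":0,"wy":0,"wz":0},{"claw":1,"dx":0,"dy":0,"dz":0,"wx":0,"wy":0,"wz":0},{"claw":1,"dx":0,"dy":0,"dz":0,"wx":0,"wy":0,"wz":0},{"claw":1,"dx":0,"dy":0,"dz":0,"wx":0,"wy":0,"wz":0},{"claw":1,"dx":0,"dy":0,"dz":0,"wx":0,"wy":0,"wz":0}]'
```

```text
time: 16.55
eef_pos: [0.4353, 0.1074, -0.011]
ee_rot: [0.0, 0.528, 0.849, 0.0]
ft_force: [0.4, -0.7, 1.5]
finger_gap: 0.0166
```

```bash
python3 -m handwheel '[{"claw":1,"dx":0,"dy":0,"dz":-0.03,"wx":0,"wy":0,"wz":0},{"claw":1,"dx":0,"dy":0,"dz":-0.12,"wx":0,"wy":0,"wz":0},{"claw":1,"dx":0,"dy":0,"dz":-0.16,"wx":0,"wy":0,"wz":0},{"claw":1,"dx":0,"dy":0,"dz":-0.16,"wx":0,"wy":0,"wz":0},{"claw":1,"dx":0,"dy":0,"dz":-0.16,"wx":0,"wy":0,"wz":0},{"claw":1,"dx":-0.075,"dy":0.145,"dz":0,"wx":0,"wy":0,"wz":0},{"claw":1,"dx":-0.075,"dy":0.145,"dz":0,"wx":0,"wy":0,"wz":0},{"claw":1,"dx":-0.075,"dy":0.145,"dz":0,"wx":0,"wy":0,"wz":0},{"claw":1,"dx":-0.075,"dy":0.145,"dz":0,"wx":0,"wy":0,"wz":0},{"claw":1,"dx":-0.075,"dy":0.145,"dz":0,"wx":0,"wy":0,"wz":0}]'
python3 -m handwheel '[{"claw":1,"dx":0,"dy":0,"dz":0,"wx":0,"wy":0,"wz":-0.163},{"claw":1,"dx":0,"dy":0,"dz":0,"wx":0,"wy":0,"wz":-0.163},{"claw":1,"dx":0,"dy":0,"dz":0,"wx":0,"wy":0,"wz":-0.163},{"claw":1,"dx":0,"dy":0,"dz":0,"wx":0,"wy":0,"wz":-0.163},{"claw":1,"dx":0,"dy":0,"dz":0,"wx":0,"wy":0,"wz":-0.163},{"claw":1,"dx":0,"dy":0,"dz":0,"wx":0,"wy":0,"wz":-0.165},{"claw":1,"dx":0,"dy":0,"dz":0,"wx":0,"wy":0,"wz":0},{"claw":1,"dx":0,"dy":0,"dz":0,"wx":0,"wy":0,"wz":0},{"claw":1,"dx":0,"dy":0,"dz":0,"wx":0,"wy":0,"wz":0},{"claw":1,"dx":0,"dy":0,"dz":0,"wx":0,"wy":0,"wz":0}]'
python3 - <<'E'
from h import *
o=ctrl.get_obs();q=o['ee_rot'];R=Ro.from_quat([q[1],q[2],q[3],q[0]]).as_matrix()
print(o['time'],o['eef_pos'],'phi',np.arctan2(R[1,0],R[0,0]),rows([.5981,.1045,.077]))
c,o,im=held(['square_lid_center','square_jar'],0,'w11')
v=im.copy()
cv2.polylines(v,[proj(c,place(M['square_jar'],(.5981,.1045,.2926),0))[[4,5,7,6]].astype(np.int32)],True,(255,0,0),1)
cv2.polylines(v,[cv2.convexHull(proj(c,place(M['square_jar'],(.5981,.1045,.2926),0)).astype(np.float32)).astype(np.int32)],True,(255,0,0),1)
e=o['eef_pos']; X=place(M['square_lid_center'],(e[0],e[1],.2926),e[2]+.011); cv2.polylines(v,[proj(c,X[[4,5,7,6]]).astype(np.int32)],True,(0,255,0),1)
cv2.imwrite('pics/w11f.png',v[:,:,::-1])
E
```

```text
time: 17.8
eef_pos: [0.599, 0.1043, 0.1149]
ee_rot: [-0.0, 0.528, 0.849, -0.0]
ft_force: [-0.0, 0.8, -0.8]
finger_gap: 0.0169
time: 19.05
eef_pos: [0.5984, 0.1043, 0.1148]
ee_rot: [-0.0, 0.171, 0.985, -0.0]
ft_force: [0.5, 0.8, 0.2]
finger_gap: 0.017
19.05 [0.59835991 0.10430249 0.11484433] phi 2.7983820211296075 [0.00154621 0.00051623 0.18922168]
square_lid_center 0.88 [213.0, 190.0, 424.0, 386.0] 17327
square_jar 0.57 [248.0, 168.0, 378.0, 252.0] 2579
```

View pics/w11f.png

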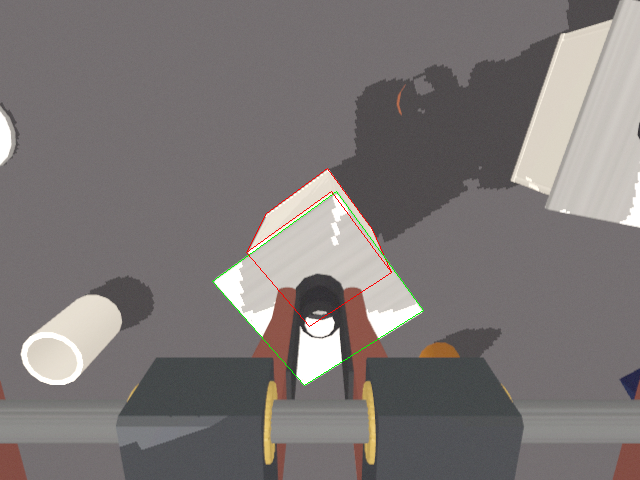

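Both the lid (green) and the jar (red) match their outlines. I'm lowering the lid and releasing it.

```bash
python3 -m handwheel '[{"claw":1,"dx":0.0015,"dy":0,"dz":0.07,"wx":0,"wy":0,"wz":0},{"claw":1,"dx":0,"dy":0,"dz":0.06,"wx":0,"wy":0,"wz":0},{"claw":1,"dx":0,"dy":0,"dz":0.03,"wx":0,"wy":0,"wz":0},{"claw":1,"dx":0,"dy":0,"dz":0.015,"wx":0,"wy":0,"wz":0},{"claw":1,"dx":0,"dy":0,"dz":0.005,"wx":0,"wy":0,"wz":0},{"claw":1,"dx":0,"dy":0,"dz":0.005,"wx":0,"wy":0,"wz":0},{"claw":1,"dx":0,"dy":0,"dz":0.003,"wx":0,"wy":0,"wz":0},{"claw":1,"dx":0,"dy":0,"dz":0.003,"wx":0,"wy":0,"wz":0},{"claw":1,"dx":0,"dy":0,"dz":0,"wx":0,"wy":0,"wz":0},{"claw":1,"dx":0,"dy":0,"dz":0,"wx":0,"wy":0,"wz":0}]'
```

```text
time: 20.45
eef_pos: [0.5983, 0.1044, 0.0771]
ee_rot: [0.0, 0.17, 0.985, -0.0]
ft_force: [-0.8, -1.0, 4.1]
finger_gap: 0.0168
```

```bash
python3 -m handwheel '[{"claw":0.2,"dx":0,"dy":0,"dz":0,"wx":0,"wy":0,"wz":0},{"claw":0.1,"dx":0,"dy":0,"dz":0,"wx":0,"wy":0,"wz":0},{"claw":0,"dx":0,"dy":0,"dz":0,"wx":0,"wy":0,"wz":0},{"claw":0,"dx":0,"dy":0,"dz":-0.08,"wx":0,"wy":0,"wz":0},{"claw":0,"dx":0,"dy":0,"dz":-0.2,"wx":0,"wy":0,"wz":0},{"claw":0,"dx":0,"dy":0,"dz":-0.2,"wx":0,"wy":0,"wz":0},{"claw":0,"dx":0,"dy":0,"dz":-0.2,"wx":0,"wy":0,"wz":0},{"claw":0,"dx":0,"dy":0,"dz":-0.1,"wx":0,"wy":0,"wz":-0.146},{"claw":0,"dx":0,"dy":0,"dz":0,"wx":0,"wy":0,"wz":-0.146},{"claw":0,"dx":0,"dy":0,"dz":0,"wx":0,"wy":0,"wz":-0.146}]'
python3 -m handwheel '[{"claw":0,"dx":0.045,"dy":-0.2,"dz":0,"wx":0,"wy":0,"wz":0},{"claw":0,"dx":0.045,"dy":-0.2,"dz":0,"wx":0,"wy":0,"wz":0},{"claw":0,"dx":0.045,"dy":-0.2,"dz":0,"wx":0,"wy":0,"wz":0},{"claw":0,"dx":0.045,"dy":-0.2,"dz":0,"wx":0,"wy":0,"wz":0},{"claw":0,"dx":0.045,"dy":-0.2,"dz":0,"wx":0,"wy":0,"wz":0},{"claw":0,"dx":0.045,"dy":-0.2,"dz":0,"wx":0,"wy":0,"wz":0},{"claw":0,"dx":0.045,"dy":-0.2,"dz":0,"wx":0,"wy":0,"wz":0},{"claw":0,"dx":0.015,"dy":-0.1,"dz":0,"wx":0,"wy":0,"wz":0},{"claw":0,"dx":0,"dy":0,"dz":0,"wx":0,"wy":0,"wz":0},{"claw":0,"dx":0,"dy":0,"dz":0,"wx":0,"wy":0,"wz":0}]'
python3 - <<'E'
from h import *
for i in range(3): ctrl.get_image('wrist')
o=ctrl.get_obs();print(o['time'],o['eef_pos'],o['ee_rot'],o['joints'])
wlook({'tall_lid_center':(.439,-.274,0),'small_lid_center':(.4516,-.1,0),'tall_jar':(.609,-.311,0),'small_jar':(.611,-.093,0),'petri_center':(.527,-.196,0)},'w12')
E
```

```text
time: 21.7
eef_pos: [0.5985, 0.1045, 0.2345]
ee_rot: [0.001, -0.003, 1.0, 0.0]
ft_force: [0.0, 0.7, 0.3]
finger_gap: 0.0441
time: 22.95
eef_pos: [0.5328, -0.1945, 0.2328]
ee_rot: [0.0, -0.001, 1.0, 0.0]
ft_force: [0.1, 0.1, 0.3]
finger_gap: 0.0437
23.1 [ 0.53280321 -0.19438691  0.23272157] [-3.92151063e-05 -1.51572834e-03  9.99998839e-01  1.49000227e-04] [-4.71784136e-01  2.77178345e-01  1.52743719e+00  2.35898326e-04
  1.33718277e+00 -2.04566655e+00]
tall_lid_center 0.9 [ 0.4397 -0.2751  0.0698] 0.019
small_lid_center 0.61 [ 0.4528 -0.1025  0.0643] 0.021
tall_jar none [199.50267056 278.7264582 ]
small_jar 0.66 [ 0.6122 -0.0945  0.0466] 0.024
petri_center 0.68 [ 0.5282 -0.1983  0.0687] 0.029
```

View pics/w12_fit.png

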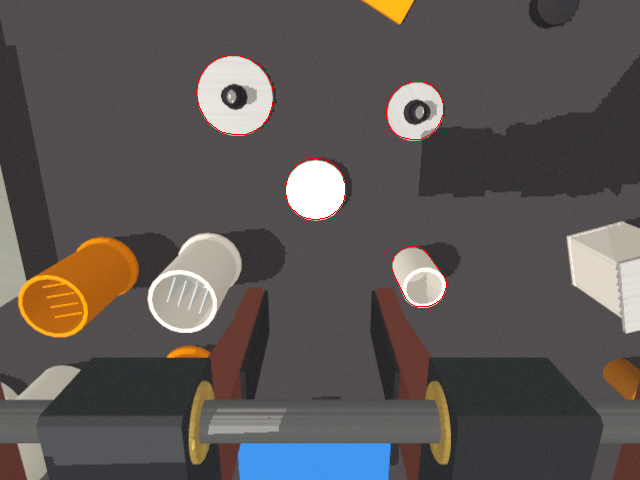

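Lids fit tightly: tall (235,95) and small (415,110). The Petri dish (316,189) and small jar (418,275) also fit. The network missed the white tall jar (rim around 184,301), so I'll segment it by colour.

```bash
python3 - <<'E'
from h import *
c=cam('wrist'); im=cv2.imread('pics/w12.png'); h=cv2.cvtColor(im,cv2.COLOR_BGR2HSV)
m=(h[...,1]<60)&(h[...,2]>110); b=np.zeros_like(m); b[225:345,142:250]=1; m&=b
print(m.sum(),*fit('tall_jar',[(c,m)],(.609,-.311,0)))
ys,xs=np.nonzero(m); print(xs.min(),xs.max(),ys.min(),ys.max())
E
python3 -m handwheel '[{"claw":0,"dx":0.057,"dy":0.066,"dz":0.13,"wx":0,"wy":0,"wz":0},{"claw":0,"dx":0.057,"dy":0.066,"dz":0.13,"wx":0,"wy":0,"wz":0},{"claw":0,"dx":0.057,"dy":0.066,"dz":0.13,"wx":0,"wy":0,"wz":0},{"claw":0,"dx":0.057,"dy":0.066,"dz":0.13,"wx":0,"wy":0,"wz":0},{"claw":0,"dx":0.057,"dy":0.066,"dz":0.13,"wx":0,"wy":0,"wz":0},{"claw":0,"dx":0.057,"dy":0.066,"dz":0.14,"wx":0,"wy":0,"wz":0},{"claw":0,"dx":0.057,"dy":0.064,"dz":0.14,"wx":0,"wy":0,"wz":0},{"claw":0,"dx":0,"dy":0,"dz":0,"wx":0,"wy":0,"wz":0},{"claw":0,"dx":0,"dy":0,"dz":0,"wx":0,"wy":0,"wz":0},{"claw":0,"dx":0,"dy":0,"dz":0,"wx":0,"wy":0,"wz":0}]'
python3 - <<'E'
from h import *
r=wlook({'small_lid_center':(.4528,-.1025,0)},'w13'); print(rows([.4528,-.1025,-.011]), ctrl.get_obs()['eef_pos'])
E
```

```text
6421 [ 0.60969317 -0.31422664 -0.04319996] 0.030130528355678088
147 241 232 333
time: 24.65
eef_pos: [0.4545, -0.1048, 0.0479]
ee_rot: [0.001, -0.001, 1.0, -0.001]
ft_force: [0.1, -0.9, 0.2]
finger_gap: 0.0438
small_lid_center 0.96 [ 0.4531 -0.1023  0.0306] 0.02
[0.00667779 0.01070069 0.29302726] [ 0.45400593 -0.10457759  0.04761051]
```

```bash
python3 -m handwheel '[{"claw":0,"dx":0.005,"dy":0.01,"dz":0.1,"wx":0,"wy":0,"wz":0},{"claw":0,"dx":0,"dy":0,"dz":0.1,"wx":0,"wy":0,"wz":0},{"claw":0,"dx":0,"dy":0,"dz":0.07,"wx":0,"wy":0,"wz":0},{"claw":0,"dx":0,"dy":0,"dz":0.02,"wx":0,"wy":0,"wz":0},{"claw":0,"dx":0,"dy":0,"dz":0.004,"wx":0,"wy":0,"wz":0},{"claw":0,"dx":0,"dy":0,"dz":0,"wx":0,"wy":0,"wz":0},{"claw":1,"dx":0,"dy":0,"dz":0,"wx":0,"wy":0,"wz":0},{"claw":1,"dx":0,"dy":0,"dz":0,"wx":0,"wy":0,"wz":0},{"claw":1,"dx":0,"dy":0,"dz":0,"wx":0,"wy":0,"wz":0},{"claw":1,"dx":0,"dy":0,"dz":0,"wx":0,"wy":0,"wz":0}]'
```

```text
time: 26.0
eef_pos: [0.4517, -0.1018, -0.012]
ee_rot: [0.0, -0.001, 1.0, -0.0]
ft_force: [0.7, -0.5, 2.5]
finger_gap: 0.0172
```

```bash
python3 -m handwheel '[{"claw":1,"dx":0,"dy":0,"dz":-0.03,"wx":0,"wy":0,"wz":0},{"claw":1,"dx":0,"dy":0,"dz":-0.1,"wx":0,"wy":0,"wz":0},{"claw":1,"dx":0,"dy":0,"dz":-0.11,"wx":0,"wy":0,"wz":0},{"claw":1,"dx":0,"dy":0,"dz":-0.11,"wx":0,"wy":0,"wz":0},{"claw":1,"dx":0,"dy":0,"dz":-0.11,"wx":0,"wy":0,"wz":0},{"claw":1,"dx":-0.16,"dy":0.007,"dz":0,"wx":0,"wy":0,"wz":0},{"claw":1,"dx":-0.16,"dy":0.007,"dz":0,"wx":0,"wy":0,"wz":0},{"claw":1,"dx":-0.16,"dy":0.007,"dz":0,"wx":0,"wy":0,"wz":0},{"claw":1,"dx":-0.16,"dy":0.008,"dz":0,"wx":0,"wy":0,"wz":0},{"claw":1,"dx":-0.16,"dy":0.008,"dz":0,"wx":0,"wy":0,"wz":0}]'
cat >> h.py <<'E'
def over(lid,jar,pj,hg,tag,off=(0,0)):
    for i in range(6): ctrl.get_image('wrist')
    c=cam('wrist'); im=ctrl.get_image('wrist'); o=ctrl.get_obs(); e=o['eef_pos']; print(o['time'],e,o['ft_force'],o['finger_gap'])
    z=e[2]+hg; L=ctrl.masks_of('wrist',lid); v=im.copy()
    print('delta to jar',rows([pj[0]-off[0],pj[1]-off[1],e[2]]))
    X=place(M[lid],(e[0]+off[0],e[1]+off[1],0),z); n=len(X)-40
    cv2.polylines(v,[proj(c,X[n//2:n]).astype(np.int32)],True,(0,255,0),1)
    J=place(M[jar],(*pj,0)); cv2.polylines(v,[cv2.convexHull(proj(c,J).astype(np.float32)).astype(np.int32)],True,(255,0,0),1)
    cv2.polylines(v,[proj(c,J[-40:]).astype(np.int32)],True,(255,0,0),1)
    cv2.imwrite(f'pics/{tag}.png',v[100:400,120:520,::-1])
E
python3 - <<'E'
from h import *
over('small_lid_center','small_jar',(.6122,-.0945),.012,'w14',(.0012,0))
E
```

```text
time: 27.25
eef_pos: [0.6123, -0.094, 0.08]
ee_rot: [-0.0, -0.001, 1.0, -0.0]
ft_force: [0.1, 0.5, -0.4]
finger_gap: 0.0169
27.6 [ 0.60986105 -0.09399805  0.07967882] [ 0.8746826   0.18756962 -0.72101777] 0.01680742041971235
delta to jar [-0.00453761 -0.00207872  0.00060108]
```

View pics/w14.png

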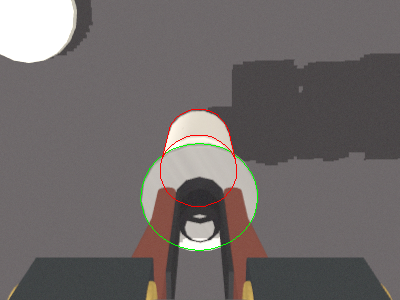

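```bash
python3 -m handwheel '[{"claw":1,"dx":-0.005,"dy":-0.002,"dz":0.07,"wx":0,"wy":0,"wz":0},{"claw":1,"dx":0,"dy":0,"dz":0.05,"wx":0,"wy":0,"wz":0},{"claw":1,"dx":0,"dy":0,"dz":0.02,"wx":0,"wy":0,"wz":0},{"claw":1,"dx":0,"dy":0,"dz":0.008,"wx":0,"wy":0,"wz":0},{"claw":1,"dx":0,"dy":0,"dz":0.004,"wx":0,"wy":0,"wz":0},{"claw":1,"dx":0,"dy":0,"dz":0.004,"wx":0,"wy":0,"wz":0},{"claw":1,"dx":0,"dy":0,"dz":0.003,"wx":0,"wy":0,"wz":0},{"claw":1,"dx":0,"dy":0,"dz":0.002,"wx":0,"wy":0,"wz":0},{"claw":1,"dx":0,"dy":0,"dz":0,"wx":0,"wy":0,"wz":0},{"claw":1,"dx":0,"dy":0,"dz":0,"wx":0,"wy":0,"wz":0}]'
```

```text
time: 28.9
eef_pos: [0.6128, -0.0946, 0.0481]
ee_rot: [0.0, -0.001, 1.0, -0.0]
ft_force: [-0.4, 0.5, 3.5]
finger_gap: 0.017
```

```bash
python3 -m handwheel '[{"claw":0.2,"dx":0,"dy":0,"dz":0,"wx":0,"wy":0,"wz":0},{"claw":0.1,"dx":0,"dy":0,"dz":0,"wx":0,"wy":0,"wz":0},{"claw":0,"dx":0,"dy":0,"dz":0,"wx":0,"wy":0,"wz":0},{"claw":0,"dx":0,"dy":0,"dz":-0.08,"wx":0,"wy":0,"wz":0},{"claw":0,"dx":0,"dy":0,"dz":-0.2,"wx":0,"wy":0,"wz":0},{"claw":0,"dx":0,"dy":0,"dz":-0.25,"wx":0,"wy":0,"wz":0},{"claw":0,"dx":0.108,"dy":-0.113,"dz":0,"wx":0,"wy":0,"wz":0},{"claw":0,"dx":0.108,"dy":-0.113,"dz":0,"wx":0,"wy":0,"wz":0},{"claw":0,"dx":0.108,"dy":-0.113,"dz":0,"wx":0,"wy":0,"wz":0},{"claw":0,"dx":0.108,"dy":-0.113,"dz":0,"wx":0,"wy":0,"wz":0}]'
python3 -m handwheel '[{"claw":0,"dx":0.108,"dy":-0.113,"dz":0,"wx":0,"wy":0,"wz":0},{"claw":0,"dx":0.108,"dy":-0.113,"dz":0.1,"wx":0,"wy":0,"wz":0},{"claw":0,"dx":0.108,"dy":-0.113,"dz":0.1,"wx":0,"wy":0,"wz":0},{"claw":0,"dx":0.108,"dy":-0.113,"dz":0.1,"wx":0,"wy":0,"wz":0},{"claw":0,"dx":0,"dy":0,"dz":0.1,"wx":0,"wy":0,"wz":0},{"claw":0,"dx":0,"dy":0,"dz":0.1,"wx":0,"wy":0,"wz":0},{"claw":0,"dx":0,"dy":0,"dz":0,"wx":0,"wy":0,"wz":0},{"claw":0,"dx":0,"dy":0,"dz":0,"wx":0,"wy":0,"wz":0},{"claw":0,"dx":0,"dy":0,"dz":0,"wx":0,"wy":0,"wz":0},{"claw":0,"dx":0,"dy":0,"dz":0,"wx":0,"wy":0,"wz":0}]'
python3 - <<'E'
from h import *
r=wlook({'tall_lid_center':(.4397,-.2751,0)},'w15'); print(rows([.4397,-.2751,-.011]), ctrl.get_obs()['eef_pos'])
E
```

```text
time: 30.15
eef_pos: [0.526, -0.1859, 0.155]
ee_rot: [0.001, -0.001, 1.0, -0.0]
ft_force: [-0.1, -0.8, -0.1]
finger_gap: 0.0437
time: 31.4
eef_pos: [0.4406, -0.2759, 0.0544]
ee_rot: [0.0, -0.001, 1.0, -0.0]
ft_force: [0.2, 0.2, 0.1]
finger_gap: 0.0438
tall_lid_center none [320.91401619 253.91525183]
[0.00348725 0.00369353 0.32567089] [ 0.44036185 -0.27579659  0.05413501]
```

```bash
python3 -m handwheel '[{"claw":0,"dx":0.003,"dy":0.003,"dz":0.1,"wx":0,"wy":0,"wz":0},{"claw":0,"dx":0,"dy":0,"dz":0.1,"wx":0,"wy":0,"wz":0},{"claw":0,"dx":0,"dy":0,"dz":0.09,"wx":0,"wy":0,"wz":0},{"claw":0,"dx":0,"dy":0,"dz":0.03,"wx":0,"wy":0,"wz":0},{"claw":0,"dx":0,"dy":0,"dz":0.006,"wx":0,"wy":0,"wz":0},{"claw":0,"dx":0,"dy":0,"dz":0,"wx":0,"wy":0,"wz":0},{"claw":1,"dx":0,"dy":0,"dz":0,"wx":0,"wy":0,"wz":0},{"claw":1,"dx":0,"dy":0,"dz":0,"wx":0,"wy":0,"wz":0},{"claw":1,"dx":0,"dy":0,"dz":0,"wx":0,"wy":0,"wz":0},{"claw":1,"dx":0,"dy":0,"dz":0,"wx":0,"wy":0,"wz":0}]'
```

```text
time: 32.75
eef_pos: [0.4396, -0.2751, -0.0113]
ee_rot: [0.0, -0.001, 1.0, -0.0]
ft_force: [-0.9, 0.3, 2.8]
finger_gap: 0.0172
```

```bash
python3 -m handwheel '[{"claw":1,"dx":0,"dy":0,"dz":-0.03,"wx":0,"wy":0,"wz":0},{"claw":1,"dx":0,"dy":0,"dz":-0.12,"wx":0,"wy":0,"wz":0},{"claw":1,"dx":0,"dy":0,"dz":-0.18,"wx":0,"wy":0,"wz":0},{"claw":1,"dx":0,"dy":0,"dz":-0.19,"wx":0,"wy":0,"wz":0},{"claw":1,"dx":0,"dy":0,"dz":-0.19,"wx":0,"wy":0,"wz":0},{"claw":1,"dx":-0.17,"dy":-0.038,"dz":0,"wx":0,"wy":0,"wz":0},{"claw":1,"dx":-0.17,"dy":-0.038,"dz":0,"wx":0,"wy":0,"wz":0},{"claw":1,"dx":-0.17,"dy":-0.038,"dz":0,"wx":0,"wy":0,"wz":0},{"claw":1,"dx":-0.17,"dy":-0.038,"dz":0,"wx":0,"wy":0,"wz":0},{"claw":1,"dx":-0.17,"dy":-0.038,"dz":0,"wx":0,"wy":0,"wz":0}]'
python3 - <<'E'
from h import *
over('tall_lid_center','tall_jar',(.6095,-.3135),.0113,'w16')
E
```

```text
time: 34.0
eef_pos: [0.6103, -0.3127, 0.1305]
ee_rot: [-0.0, -0.001, 1.0, 0.0]
ft_force: [0.0, -0.4, -1.2]
finger_gap: 0.0175
34.35 [ 0.60821624 -0.31230504  0.13037064] [-0.07453653 -0.3869555  -0.17509229] 0.017191322745046214
delta to jar [-0.00575559 -0.00538177  0.00095875]
```

View pics/w16.png

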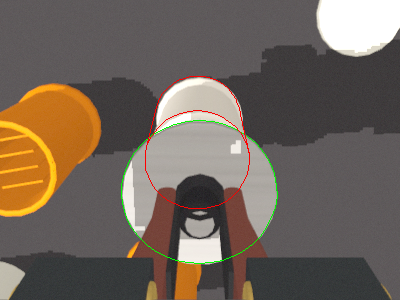

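The lid outline (green) and jar outline (red) both match. I'm lowering the last lid.

```bash
python3 -m handwheel '[{"claw":1,"dx":-0.004,"dy":-0.004,"dz":0.07,"wx":0,"wy":0,"wz":0},{"claw":1,"dx":0,"dy":0,"dz":0.07,"wx":0,"wy":0,"wz":0},{"claw":1,"dx":0,"dy":0,"dz":0.045,"wx":0,"wy":0,"wz":0},{"claw":1,"dx":0,"dy":0,"dz":0.018,"wx":0,"wy":0,"wz":0},{"claw":1,"dx":0,"dy":0,"dz":0.006,"wx":0,"wy":0,"wz":0},{"claw":1,"dx":0,"dy":0,"dz":0.004,"wx":0,"wy":0,"wz":0},{"claw":1,"dx":0,"dy":0,"dz":0.004,"wx":0,"wy":0,"wz":0},{"claw":1,"dx":0,"dy":0,"dz":0.003,"wx":0,"wy":0,"wz":0},{"claw":1,"dx":0,"dy":0,"dz":0,"wx":0,"wy":0,"wz":0},{"claw":1,"dx":0,"dy":0,"dz":0,"wx":0,"wy":0,"wz":0}]'
```

```text
time: 35.65
eef_pos: [0.6106, -0.3137, 0.0868]
ee_rot: [0.0, -0.001, 1.0, -0.0]
ft_force: [-0.4, 0.6, 0.7]
finger_gap: 0.0169
```

```bash
python3 -m handwheel '[{"claw":1,"dx":0,"dy":0,"dz":0.002,"wx":0,"wy":0,"wz":0},{"claw":0.2,"dx":0,"dy":0,"dz":0,"wx":0,"wy":0,"wz":0},{"claw":0.1,"dx":0,"dy":0,"dz":0,"wx":0,"wy":0,"wz":0},{"claw":0,"dx":0,"dy":0,"dz":0,"wx":0,"wy":0,"wz":0},{"claw":0,"dx":0,"dy":0,"dz":-0.08,"wx":0,"wy":0,"wz":0},{"claw":0,"dx":0,"dy":0,"dz":-0.2,"wx":0,"wy":0,"wz":0},{"claw":0,"dx":0,"dy":0,"dz":-0.25,"wx":0,"wy":0,"wz":0},{"claw":0,"dx":0,"dy":0,"dz":-0.2,"wx":0,"wy":0,"wz":0},{"claw":0,"dx":-0.05,"dy":0.2,"dz":-0.1,"wx":0,"wy":0,"wz":0},{"claw":0,"dx":-0.1,"dy":0.2,"dz":-0.05,"wx":0,"wy":0,"wz":0}]'
python3 -m handwheel '[{"claw":0,"dx":-0.15,"dy":0.2,"dz":0,"wx":0,"wy":0,"wz":0},{"claw":0,"dx":-0.15,"dy":0.2,"dz":0,"wx":0,"wy":0,"wz":0},{"claw":0,"dx":0,"dy":0.2,"dz":0,"wx":0,"wy":0,"wz":0},{"claw":0,"dx":0,"dy":0.2,"dz":0,"wx":0,"wy":0,"wz":0},{"claw":0,"dx":0,"dy":0.1,"dz":0,"wx":0,"wy":0,"wz":0},{"claw":0,"dx":0,"dy":0,"dz":0,"wx":0,"wy":0,"wz":0},{"claw":0,"dx":0,"dy":0,"dz":0,"wx":0,"wy":0,"wz":0},{"claw":0,"dx":0,"dy":0,"dz":0,"wx":0,"wy":0,"wz":0},{"claw":0,"dx":0,"dy":0,"dz":0,"wx":0,"wy":0,"wz":0},{"claw":0,"dx":0,"dy":0,"dz":0,"wx":0,"wy":0,"wz":0}]'
python3 - <<'E'
from h import *
for i in range(3): ctrl.get_image('wrist')
print(ctrl.get_obs()['eef_pos'])
wlook({'dish_lid_center':(.5924,.3056,2.6),'square_lid_center':(.5981,.1045,.29),'tall_lid_center':(.61,-.3135,0),'small_lid_center':(.613,-.0945,0)},'w17',{'dish_lid_center':.064,'square_lid_center':.088,'tall_lid_center':.098,'small_lid_center':.06})
for n in('scene','side'): cv2.imwrite(f'pics/{n}9.png',ctrl.get_image(n)[:,:,::-1])
E
```

```text
time: 36.9
eef_pos: [0.6409, -0.2336, 0.2656]
ee_rot: [0.002, 0.0, 1.0, -0.001]
ft_force: [1.4, 0.5, 0.2]
finger_gap: 0.044
time: 38.15
eef_pos: [0.6999, -0.054, 0.262]
ee_rot: [-0.0, -0.0, 1.0, -0.0]
ft_force: [0.1, -0.0, -0.3]
finger_gap: 0.0436
[ 0.69993255 -0.05358635  0.26202119]
dish_lid_center none [747.74565267  77.43053536]
square_lid_center 0.89 [0.5982 0.1043 0.2901] 0.014
tall_lid_center 0.76 [ 0.6107 -0.3139  0.0153] 0.011
small_lid_center 0.85 [ 0.6138 -0.0944  0.0251] 0.025
```

View pics/w17_fit.png

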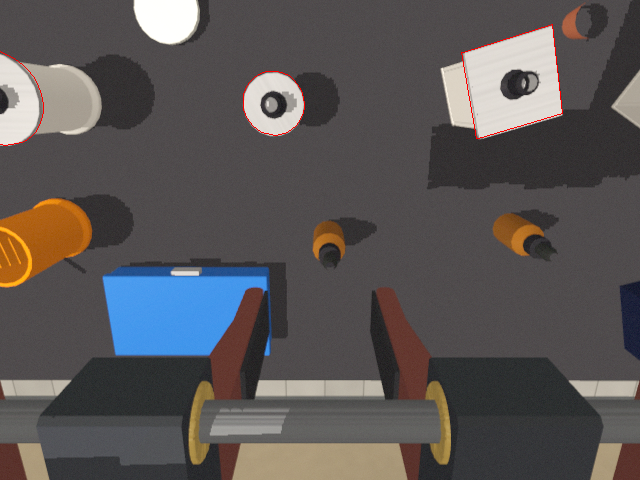

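View pics/side9.png

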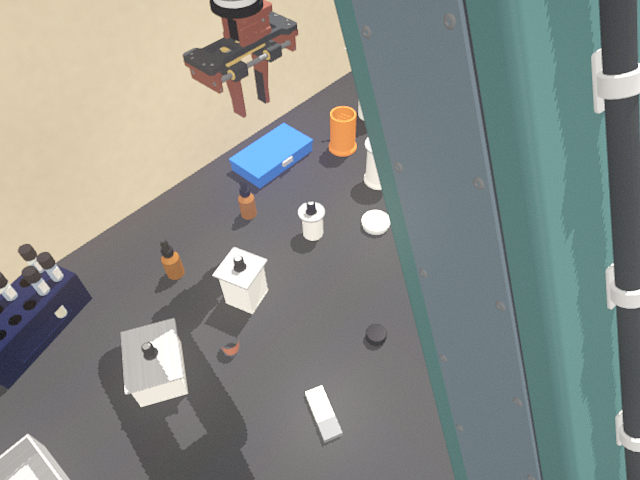

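```bash
python3 -c "
from station import ctrl
print(ctrl.hand_in())"
```

```text
the job is handed in; nothing more can be done
None
```

All four lids are on their matching vessels, knob up, and the job is handed in at about 38 s of the 102 s allowed. I lowered each lid in small steps and released it at the height of its rim.

**Last checks:** These compare each lid's position with its vessel's, measured by the wrist camera. I took the dish reading right after placing that lid and the other three at the end.

| Lid | Centre offset from vessel | Alignment |
|---|---|---|
| Dish | about 0.7 mm | about 0.5° |
| Square | about 0.2 mm | about 0.2° |
| Tall | about 1 mm | round |
| Small | about 1.6 mm | round |

- **Fit:** Each lid extends about 6 mm past its vessel's rim, so every mouth is covered.
- **Final side picture:** The dish, square and small lids lie flat, and the Petri dish and bung have not visibly moved. I didn't re-measure vessel positions at the end.
- **Contact force:** The wrist force at set-down was about 4 N (square), 3.5 N (small) and 0.7 N (tall). The dish showed no clear contact reading; I lowered it another 1.2 mm before release.

**Failed or disagreed:**
- **First grip:** It closed just above the dish lid's knob, because the real fingertips sit about 20 mm higher than the reported tool position. I went lower for all four lids after that.
- **Refused move:** My first move command was refused because of missing keys; nothing moved.
- **Missed detections:** The network missed the tall jar once (I found it by colour), and it missed the tall lid just before I gripped it. The dish lid was out of the wrist camera's view at the end. The tall lid was hidden in the final side picture, so only the wrist picture confirms it.
- **Camera disagreement:** The two fixed cameras differed by 2–6 mm, so I used the wrist camera's positions.

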